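# Release the guard hood of a test fixture with its two release buttons

### The job

Open the violet guard hood of the connector test fixture: press its two yellow release buttons down together, one fingertip on each, keep both fully down until the hood has swung all the way up by itself, then let go and draw clear. Do not touch the hood, and leave the loose things around the work where they are.

Things in the scene. Friction and masses are not known exactly. Their poses are not given: they have to be found in the camera images.
- fixture: The connector test fixture, bolted down: grey metal base 340 mm deep (x) by 300 mm wide (y), flat top deck 70 mm above the table. Origin at the centre of its underside, on the table; x points from the operator's (robot's) side to the back, y left, z up. The two buttons stand on a blue plate on the open front part of the deck, 125 mm in front of the origin; the violet hood covers the rear part.
- left_button_top (a point): Centre of the flat top of the left (+y) yellow button: a round head 32 mm across and 8 mm thick on a stem in a steel collar 33 mm across; its top is 24 mm above the deck (94 mm above the table) when up. The two button centres are 60 mm apart along the fixture's y axis, so the gap between the heads is 28 mm. The point moves with the button. z up.
- right_button_top (a point): Centre of the flat top of the right (-y) yellow button, the same size as the left.
- left_button (a joint): How far the left button is pressed straight down, in m: 0 up, 0.006 fully down. Its spring needs about 1.5 N to start and 4.5 N to hold fully down, and returns it when let go. Somewhere between 2.5 and 3.5 mm down it frees its lock of the hood hinge.
- right_button (a joint): The same for the right button.
- hood: Violet clear plastic hood, aluminium edges, 260 mm wide, 195 deep, 80 high, sloping front, hinged along the back of the deck. Origin: middle of its lower front edge, when shut 90 mm behind the button row and 70 mm above the table (edge trim reaches 8 mm further forward). Shut, its axes are the fixture's (about 1 degree of play); fully open, z is tilted back by 1.0 rad. Not to be touched.
- connector: Loose white connector housing, 24 x 40 x 16 mm, lying on the front part of the deck to the left of the buttons (80 mm or more between its centre and that of the nearer button). Origin at the centre of its underside.
- parts_bin: Loose open grey plastic bin of terminals, 125 x 90 x 60 mm, on the table beside the fixture. Origin at the centre of its underside.
- reel: Loose cardboard reel of terminals lying flat, 96 mm across, 28 mm high, on the table beside the fixture. Origin at the centre of its underside.
- screwdriver: Loose screwdriver with red handle, 190 mm long, lying on the table in front of the fixture, roughly along the fixture's y axis. Its x axis runs along the tool to the tip; origin midway, on the table.
- hood_edge (a point): The same point of the hood's front edge: 70 mm above the table when shut, 234 mm fully open, on an arc of 195 mm about the hinge, up and away from the buttons. Sprung and damped, the hood rises by itself in about 2 to 6 s, only while both buttons are down; if either is let up it locks where it stands. Fully open it stays open when they are let go.

How it is judged:
By the outcome, as a careful person would: the job done as asked, in the order asked, and still so for the second after the job is handed in, with the robot touching nothing.
It also fails if it takes over 38 s, if anything falls off the work surface, if the arm or the gripper's body presses on something with over 40 N, if the wrist force passes 120 N, or if a joint passes its speed limit or range.

### The arm

A 6-joint arm with a two-finger parallel gripper is mounted at the origin on the work surface. World frame = base frame: x ahead of the robot, y to its left, z up, the work surface at z = 0. Lengths are in m, angles in degrees, forces in N, time in s.
With the tool pointing down it reaches from about 0.25 to 0.725 m from the base axis. Payload 9.7 kg.
Tool frame: the origin (TCP) lies at the very end of the fingers, on their centre line; the grasp point (between the pads) lies 19 mm behind it (bot.grip_point_offset is the z of the grasp point in the tool frame, in m); z points along the fingers, x is the direction in which the jaws open and shut, and the axes are right-handed (so a half turn about z gives the same grasp; the last joint's range is limited). The gripper opens to 85 mm and grips with 20 to 120 N. Pads are 22 mm wide; open, the fingers measure 114 mm over their backs; the gripper's body (76 mm by 85 mm) begins 54 mm behind the grasp point. The pads swing forward as they close: fully open they stand 13 mm farther back than shut.
Start: joints at [68.698, 4.979, 10.078, 95.1, 0, 90], TCP at [0.2, 0.512, 0.231] pointing down, gripper open.
Joint ranges: [-179.16, 179.16], [-48.56, 103.87], [-65.8, 70.77], [-126.05, 130.52], [-82.76, 87.17], [-180, 180]. Speed limits (degrees/s): [127.2, 127.2, 147.25, 180, 180, 180].

### API

Orientations are given as [roll, pitch, yaw] about the fixed x, y, z axes, in that order (R = Rz(yaw) Ry(pitch) Rx(roll)).
In Python, from workcell import get_obs, viewer, job_done, bot gives the robot as it stands.
- The arm moves only by the shell command python3 -m handwheel 'ROWS' [FORCE]. ROWS is JSON, a list of rows, each a list of 5 numbers: the closure, from 0 (fully open) to 1 (shut), then the shift along the world's x, y, z in m, then the turn about the world's z in degrees. A call has 1 to 5 rows; each row is the pose to reach, as a shift and turn from the pose measured when the call began; what a row does not reach only later rows make up. A row lasts 1/10 s, in which the tool goes at most 50 mm and 8.59 degrees, less where a joint would pass 70% of its speed; a pose out of reach is approached as far as the arm can. A call with a gripper value outside its range is refused whole. The fingers move at their own pace and stop on an object; FORCE is the grip in N (left out, the last holds). Time passes only in rows, so rows that repeat a pose let the fingers close. It gives the time, the measured TCP pose, the force and the opening at its end, in the units of the state.
- get_obs(): the state, without advancing time (a new reading comes with each control period).
- viewer.camera(name): name is "side" or "top" or "wrist"; returns a dict with "color" (384x512x3 uint8, blue, green, red), "K" (3x3 intrinsics, pixels), "origin" and "orientation" of the camera in the world. Camera axes: x right, y down, z forward; pixel columns grow to the right and rows downward; lengths in m; the calibration is good to about 2 mm. The wrist camera is an equidistant fisheye: a pixel r from the principal point sees the ray r / f radians off the axis. A picture is of the moment at which its call begins. There is no depth.
- job_done(): hands the job in, once; it reports no verdict.
The state is a dict: "time": time; "q": joint angles; "qd": joint speeds; "joint_efforts": joint torques, N m; "ee_pos": TCP position; "tcp_rot": TCP orientation; "wrist_force": force on the tool from outside, world axes, zero at the start; "torque": the same for the moment, N m; "opening": finger opening in m.
Only numpy, scipy, OpenCV 4.12 (cv2) and the standard library are available. Lean on these libraries where they do the work, as an engineer would, in place of code of your own. Each camera call takes 0.05 s, during which the arm holds its last target.

## Working session

There is one attempt and no reset: what is moved stays moved. The work goes in short steps, Python scripts to look and compute and a shell command to move; the robot and the scene stay as the last step left them, time stands still between calls to the robot, and variables do not carry over. Pictures are saved under pics/ and viewed, and the job is handed in when it is done.

```bash
mkdir -p pics; ls; python3 - <<'E'
from workcell import get_obs, viewer
import cv2
print(get_obs())
for n in ("side","top","wrist"):
    c=viewer.camera(n); cv2.imwrite(f"pics/{n}0.png",c["color"]); print(n,c["K"],c["origin"],c["orientation"])
E
```

```text
pics
{'time': 0.0, 'q': array([ 6.86995488e+01,  5.01092166e+00,  1.00331277e+01,  9.51008504e+01,
       -6.80965881e-04,  8.99989389e+01]), 'qd': array([-0.03988432, -0.00191997, -0.04686885,  0.03301487, -0.0035131 ,
        0.05215183]), 'joint_efforts': array([-1.08119370e-03, -5.20392358e+01,  4.64801788e+01,  1.65130338e-02,
       -5.64944025e-05,  2.75149034e-05]), 'ee_pos': array([0.19970551, 0.5121969 , 0.23057292]), 'tcp_rot': array([1.79999320e+02, 7.86444082e-02, 6.87006099e+01]), 'wrist_force': array([ 0.38222138, -0.36398116,  0.12878283]), 'torque': array([ 0.01771528, -0.02182313,  0.04767506]), 'opening': 0.08531571861548592}
side [[444.39447069   0.         250.52176569]
 [  0.         444.39447069 188.87525513]
 [  0.           0.           1.        ]] [0.38008088 0.70271235 0.72169314] [-132.63561873    0.8484903  -163.33814766]
top [[442.39705682   0.         262.08663865]
 [  0.         442.39705682 197.78890979]
 [  0.           0.           1.        ]] [0.53631706 0.051246   1.05034292] [-177.78498651   -1.84314281  -90.1778239 ]
wrist [[297.31863964   0.         255.92506915]
 [  0.         297.31863964 193.59113548]
 [  0.           0.           1.        ]] [0.13276748 0.53784169 0.37305018] [1.63541395e+02 1.28349744e-01 6.86693744e+01]
```

View pics/top0.png

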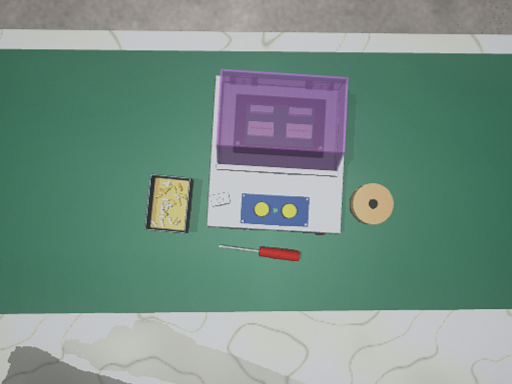

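View pics/side0.png

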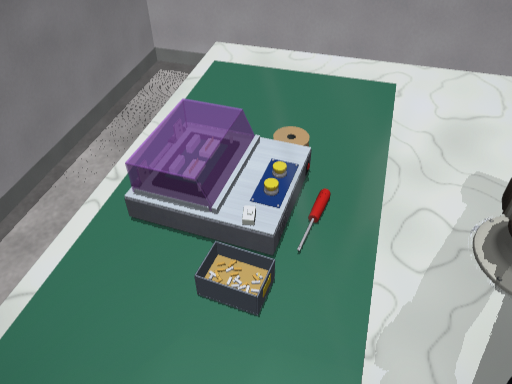

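The top view shows the left (+y) button near (262,209) and the right near (290,211). The connector is at (220,199), and the hood starts at about row 165. In the side view the buttons are at (272,185) and (280,169).

```bash
cat > h.py <<'E'
import cv2, numpy as np
from scipy.spatial.transform import Rotation as R
from workcell import viewer,get_obs
def ray(c,uv):
    K=c["K"]; d=np.array([(uv[0]-K[0,2])/K[0,0],(uv[1]-K[1,2])/K[1,1],1.])
    return np.array(c["origin"]),R.from_euler('xyz',c["orientation"],degrees=True).as_matrix()@d
def plane(c,uv,z):
    o,d=ray(c,uv); return o+d*(z-o[2])/d[2]
def proj(c,p):
    q=R.from_euler('xyz',c["orientation"],degrees=True).as_matrix().T@(np.array(p)-c["origin"])
    return c["K"][:2,:2]@(q[:2]/q[2])+c["K"][:2,2]
def tri(c1,u1,c2,u2):
    o1,d1=ray(c1,u1);o2,d2=ray(c2,u2)
    s=np.linalg.lstsq(np.c_[d1,-d2],o2-o1,rcond=None)[0]
    a,b=o1+s[0]*d1,o2+s[1]*d2
    return (a+b)/2,np.linalg.norm(a-b)
def blobs(c,box,lo=(22,150,90),hi=(34,255,255),amin=30):
    u0,v0,u1,v1=box
    m=cv2.inRange(cv2.cvtColor(c["color"],cv2.COLOR_BGR2HSV),lo,hi)
    k=np.zeros_like(m);k[v0:v1,u0:u1]=m[v0:v1,u0:u1]
    n,l,s,ce=cv2.connectedComponentsWithStats(k)
    return [(ce[i].round(2),s[i]) for i in range(1,n) if s[i][4]>amin]
E
python3 - <<'E'
from h import *
t=viewer.camera("top");s=viewer.camera("side")
bt=blobs(t,(240,190,312,228)); bs=blobs(s,(255,155,295,198),lo=(22,150,180))
print(bt,bs)
bt=sorted(bt,key=lambda b:b[0][0]);bs=sorted(bs,key=lambda b:b[0][0])
P=[plane(t,b[0],.094) for b in bt];print(P,np.linalg.norm(P[0]-P[1]))
for b in bs: print('side',plane(s,b[0],.094))
for a,b in zip(bt,bs): print(tri(t,a[0],s,b[0]))
d=P[0]-P[1];print('yaw',np.degrees(np.arctan2(-d[0],d[1])))
m=cv2.inRange(cv2.cvtColor(t["color"],cv2.COLOR_BGR2HSV),(105,120,60),(125,255,255))
m[:190]=0;m[230:]=0;m[:,:238]=0;m[:,312:]=0
r=cv2.minAreaRect(cv2.findNonZero(m));print(r,plane(t,r[0],.072))
for n,c,b in(("t",t,(190,150,360,270)),("s",s,(190,110,350,270))):
    cv2.imwrite(f"pics/z{n}.png",cv2.resize(c["color"][b[1]:b[3],b[0]:b[2]],None,fx=4,fy=4)[:600,:800])
E
```

```text
[] [(array([279.06, 165.47]), array([273, 162,  13,   8,  87], dtype=int32)), (array([270.74, 182.64]), array([264, 179,  14,   9,  99], dtype=int32))]Traceback (most recent call last):
  File "<stdin>", line 6, in <module>
IndexError: list index out of range
```

View pics/wrist0.png

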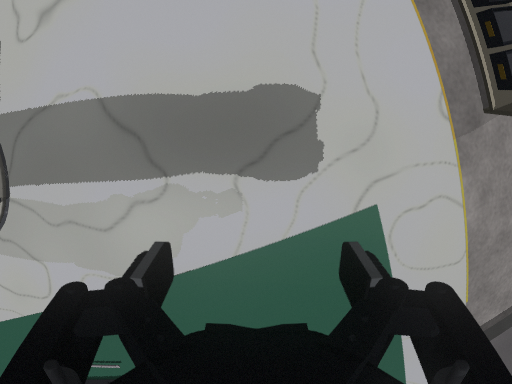

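The wrist view shows only the table and the fingers, with no buttons yet. The top mask found nothing, so I'll check the button's hue there.

```bash
python3 - <<'E'
from h import *
t=viewer.camera("top");s=viewer.camera("side")
h=cv2.cvtColor(t["color"],cv2.COLOR_BGR2HSV);print(h[209,252:300])
for n,c,b in(("t",t,(190,150,360,270)),("s",s,(190,110,350,270))):
    cv2.imwrite(f"pics/z{n}.png",cv2.resize(c["color"][b[1]:b[3],b[0]:b[2]],None,fx=4,fy=4)[:600,:800])
E
```

```text
[[111 119 165]
 [111 124 140]
 [ 28 105 138]
 [ 29 138 203]
 [ 31 126 205]
 [ 31 125 202]
 [ 31 124 203]
 [ 30 125 202]
 [ 31 124 203]
 [ 30 123 201]
 [ 31 124 202]
 [ 31 125 202]
 [ 31 125 202]
 [ 30 128 201]
 [ 31 126 204]
 [ 31 130 208]
 [ 32 100 178]
 [108  79 133]
 [110 121 148]
 [110 119 146]
 [110  87 147]
 [ 73  75 160]
 [ 64 122 195]
 [ 64 121 196]
 [ 74  83 172]
 [112  83 176]
 [110 123 160]
 [110 121 162]
 [110 122 151]
 [112  73 109]
 [ 29 114 154]
 [ 31 131 210]
 [ 31 126 203]
 [ 31 124 203]
 [ 31 125 202]
 [ 31 128 202]
 [ 30 126 201]
 [ 31 127 201]
 [ 31 126 202]
 [ 31 127 203]
 [ 31 129 201]
 [ 31 131 202]
 [ 31 134 203]
 [ 30 136 199]
 [ 31  64 155]
 [111 127 147]
 [110 118 151]
 [110 120 159]]
```

View pics/zt.png

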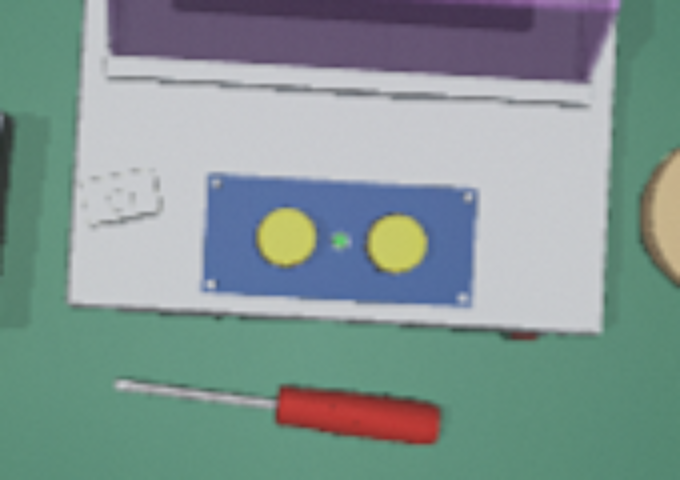

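View pics/zs.png

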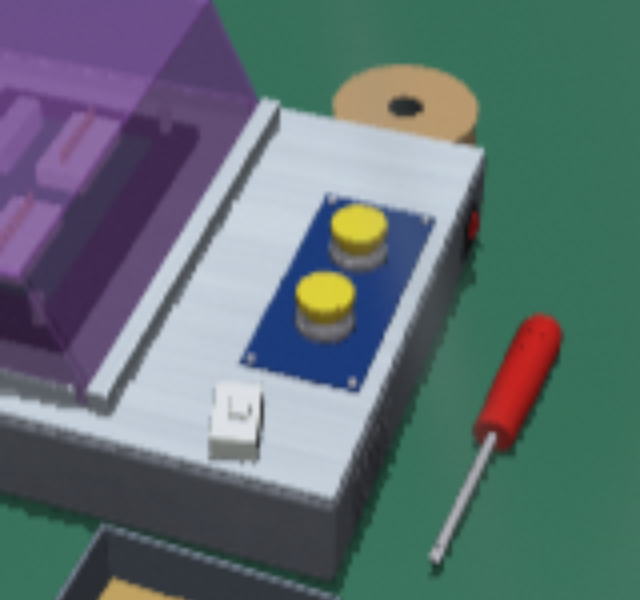

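```bash
python3 - <<'E'
from h import *
t=viewer.camera("top");s=viewer.camera("side")
bt=blobs(t,(240,190,312,228),lo=(25,80,120)); bs=blobs(s,(255,155,295,198),lo=(22,150,180))
bt=sorted(bt,key=lambda b:b[0][0]);bs=sorted(bs,key=lambda b:b[0][0])[:1]+sorted(bs,key=lambda b:b[0][0])[1:]
print(bt,bs)
P=[plane(t,b[0],.094) for b in bt];print(P,np.linalg.norm(P[0]-P[1]))
for b in bs: print('side',plane(s,b[0],.094))
for a,b in zip(bt,bs): print(tri(t,a[0],s,b[0]))
d=P[0]-P[1];print('yaw',np.degrees(np.arctan2(-d[0],d[1])),'mid',(P[0]+P[1])/2)
m=cv2.inRange(cv2.cvtColor(t["color"],cv2.COLOR_BGR2HSV),(105,70,60),(118,255,255))
m[:190]=0;m[230:]=0;m[:,:238]=0;m[:,312:]=0
r=cv2.minAreaRect(cv2.findNonZero(m));print(r,plane(t,r[0],.072))
# fixture deck front corners, from zoom
for uv in((70,304),(603,331)): print(plane(t,(190+uv[0]/4,150+uv[1]/4),.07))
for uv in((108,72),(590,104)): print('hood',plane(t,(190+uv[0]/4,150+uv[1]/4),.07))
E
```

```text
[(array([261.19, 208.84]), array([254, 202,  15,  15, 163], dtype=int32)), (array([288.57, 210.38]), array([282, 204,  14,  14, 162], dtype=int32))] [(array([270.74, 182.64]), array([264, 179,  14,   9,  99], dtype=int32)), (array([279.13, 165.45]), array([273, 162,  13,   8,  86], dtype=int32))]
[array([0.54932127, 0.02237012, 0.094     ]), array([ 0.54582793, -0.03695855,  0.094     ])] 0.059431428510716956
side [0.548887   0.02190525 0.094     ]
side [ 0.54555007 -0.03816346  0.094     ]
(array([0.54905858, 0.02231741, 0.09432397]), np.float64(0.000531470029091862))
(array([ 0.54555317, -0.03692927,  0.09499025]), np.float64(0.0005441325888349242))
yaw -3.369749628215429 mid [ 0.5475746  -0.00729421  0.094     ]
((274.376708984375, 209.9072265625), (66.9764633178711, 29.49474334716797), 3.2704875469207764) [ 0.54718043 -0.00749407  0.072     ]
[0.51214073 0.1401773  0.07      ]
[ 0.49599468 -0.15527214  0.07      ]
hood [0.64044233 0.11939726 0.07      ]
hood [ 0.62258444 -0.14922996  0.07      ]
```

Both views agree on the buttons: 59.4 mm apart against 60, triangulated height 94–95 mm. The fixture's yaw is -3.4°, and the midpoint is (0.547, -0.007). The tool's yaw should be 86.6°, so I need a turn of about +18° and an opening of about 47 mm. I'll move over at height first.

```bash
python3 -m handwheel '[[0.45,0.022,-0.033,0.0,2],[0.45,0.045,-0.067,0.0,5],[0.45,0.067,-0.100,0.0,8],[0.45,0.089,-0.133,0.0,11],[0.45,0.111,-0.166,0.0,14]]' 20; python3 -c "from workcell import get_obs;o=get_obs();print(o['q'],o['wrist_force'])"
```

```text
time: 0.95
ee_pos: [0.3114, 0.345, 0.2313]
tcp_rot: [180.0, -0.0, 82.8]
wrist_force: [0.3, 0.3, -0.4]
opening: 0.0472
[ 4.79402171e+01 -6.65951634e+00 -1.41728139e+00  9.52236700e+01
 -7.19968580e-03  5.51000082e+01] [ 0.28046261  0.32753211 -0.39302513]
```

```bash
python3 -m handwheel '[[0.45,0.025,-0.037,0.0,1],[0.45,0.050,-0.074,0.0,2],[0.45,0.075,-0.111,0.0,3],[0.45,0.100,-0.148,0.0,3.8],[0.45,0.124,-0.185,0.0,3.8]]' && python3 -m handwheel '[[0.45,0.025,-0.037,-0.01,0],[0.45,0.050,-0.074,-0.02,0],[0.45,0.075,-0.111,-0.04,0],[0.45,0.100,-0.148,-0.06,0],[0.45,0.112,-0.167,-0.08,0]]'; python3 - <<'E'
from h import *
o=get_obs();print(o)
for n in("side","top","wrist"):
    c=viewer.camera(n); cv2.imwrite(f"pics/{n}1.png",c["color"])
E
```

```text
time: 1.45
ee_pos: [0.4361, 0.1584, 0.2316]
tcp_rot: [179.9, -0.0, 86.7]
wrist_force: [1.3, 0.5, -0.5]
opening: 0.0469
time: 1.95
ee_pos: [0.5494, -0.0115, 0.1505]
tcp_rot: [179.9, -0.0, 86.5]
wrist_force: [-0.4, 0.7, -0.6]
opening: 0.047
{'time': 1.95, 'q': array([-1.20563234e+00,  3.94609418e+00,  4.31559412e-02,  8.60208945e+01,
        5.73311742e-03,  2.25214685e+00]), 'qd': array([-18.13468142,  14.9606478 ,  -6.55609523, -20.69975045,
         0.53143775, -18.04910843]), 'joint_efforts': array([  0.56919124, -53.54256749,  48.26980233,   0.83345108,
        -0.18203201,   0.08700798]), 'ee_pos': array([ 0.54941403, -0.01153409,  0.15050782]), 'tcp_rot': array([ 1.79924117e+02, -8.72184650e-03,  8.65422304e+01]), 'wrist_force': array([-0.36114762,  0.71464914, -0.61209035]), 'torque': array([-0.02542934,  0.02223457,  0.01108032]), 'opening': 0.04702436965664444}
```

View pics/wrist1.png

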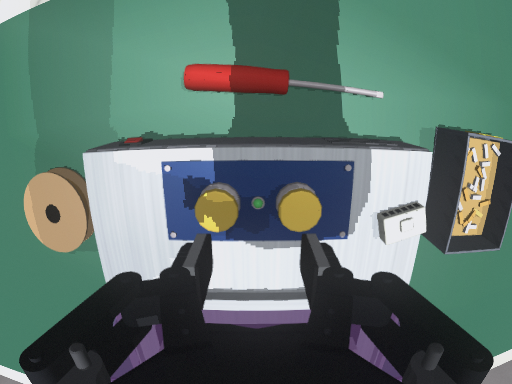

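View pics/side1.png

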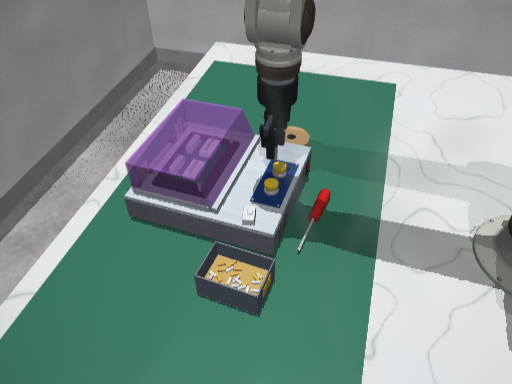

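The wrist view shows the button heads at (217,211) and (299,210) with the fingertips straddling them at about (205,237) and (312,237). Their midpoints agree. Next I'll trim the position and go lower.

```bash
python3 -c "from workcell import get_obs;o=get_obs();print(o['time'],o['ee_pos'],o['tcp_rot'])"; python3 -m handwheel '[[0.45,-0.0005,0.0008,-0.015,0],[0.45,-0.0005,0.0008,-0.030,0],[0.45,-0.0005,0.0008,-0.030,0]]'; python3 - <<'E'
from h import *
o=get_obs();print(o['ee_pos'],o['tcp_rot'])
w=viewer.camera("wrist");s=viewer.camera("side")
cv2.imwrite("pics/w2.png",cv2.resize(w["color"][150:300,160:360],None,fx=4,fy=4))
cv2.imwrite("pics/s2.png",cv2.resize(s["color"][110:230,210:350],None,fx=5,fy=5))
E
```

```text
2.1 [ 0.54766705 -0.00981766  0.1498895 ] [-1.79874208e+02 -2.88305671e-02  8.65335533e+01]
time: 2.4
ee_pos: [0.5461, -0.0082, 0.1184]
tcp_rot: [-179.7, -0.0, 86.6]
wrist_force: [-1.0, -0.2, -0.1]
opening: 0.0471
[ 0.54608    -0.00822183  0.11840535] [-1.79743829e+02 -2.78810633e-02  8.65946330e+01]
```

View pics/w2.png

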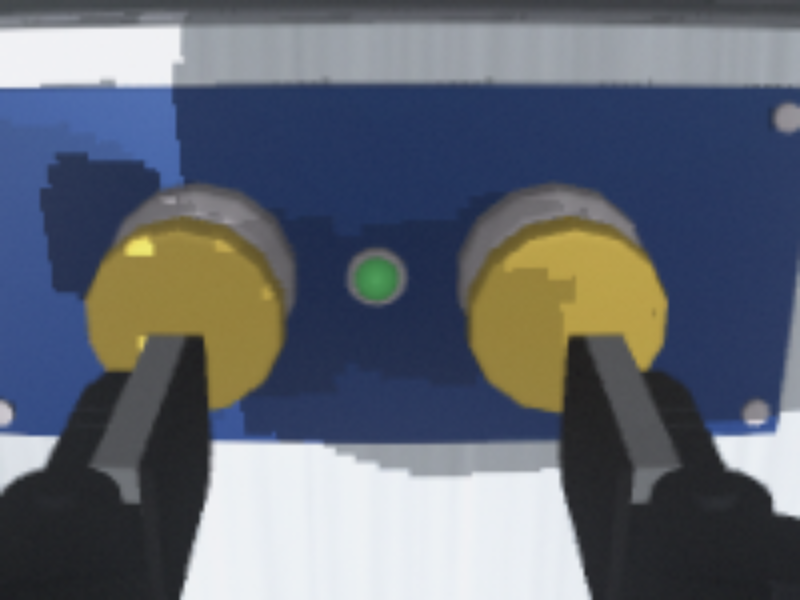

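View pics/s2.png

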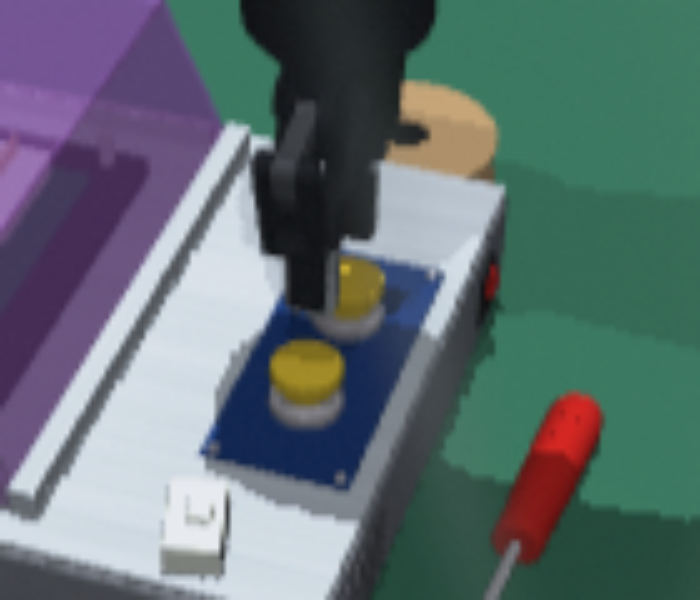

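The side and wrist views show each fingertip over its own head, with the pads about 8 mm thick. I'll open to about 52 mm so the tip centres are 60 mm apart, then come down.

```bash
python3 -m handwheel '[[0.39,0.001,0,-0.006,0],[0.39,0.001,0,-0.012,0],[0.39,0.001,0,-0.018,0],[0.39,0.001,0,-0.018,0]]'; python3 - <<'E'
from h import *
w=viewer.camera("wrist")
cv2.imwrite("pics/w3.png",cv2.resize(w["color"][150:300,160:360],None,fx=4,fy=4))
print(get_obs()['ee_pos'],get_obs()['wrist_force'])
E
```

```text
time: 2.9
ee_pos: [0.5474, -0.0084, 0.1013]
tcp_rot: [-179.8, -0.0, 86.6]
wrist_force: [0.2, -1.0, 0.4]
opening: 0.0523
[ 0.54759627 -0.00839595  0.10175889] [-0.37857068 -0.48657449  0.50063327]
```

View pics/w3.png

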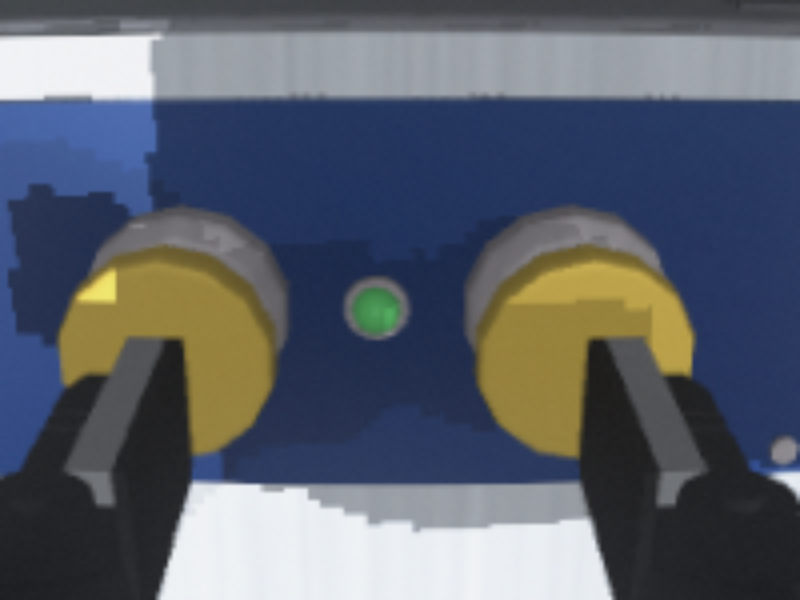

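Each tip sits on its head, about 1 mm too far toward +y. I'll correct that and go down in small steps, watching the force.

```bash
python3 -m handwheel '[[0.39,0,-0.001,-0.003,0],[0.39,0,-0.001,-0.006,0],[0.39,0,-0.001,-0.006,0]]'; python3 -m handwheel '[[0.39,0,0,-0.002,0],[0.39,0,0,-0.003,0],[0.39,0,0,-0.003,0]]'
```

```text
time: 3.25
ee_pos: [0.5474, -0.0095, 0.0953]
tcp_rot: [-179.8, -0.0, 86.6]
wrist_force: [0.3, -0.3, 0.2]
opening: 0.0518
time: 3.55
ee_pos: [0.5473, -0.0095, 0.0921]
tcp_rot: [-179.8, -0.0, 86.6]
wrist_force: [-0.7, -0.3, -0.1]
opening: 0.0518
```

```bash
python3 -m handwheel '[[0.39,0,0,-0.0015,0],[0.39,0,0,-0.003,0],[0.39,0,0,-0.003,0]]'; python3 -m handwheel '[[0.39,0,0,-0.001,0],[0.39,0,0,-0.002,0],[0.39,0,0,-0.002,0]]'; python3 - <<'E'
from h import *
w=viewer.camera("wrist");s=viewer.camera("side")
cv2.imwrite("pics/w4.png",cv2.resize(w["color"][150:300,160:360],None,fx=4,fy=4))
cv2.imwrite("pics/s4.png",cv2.resize(s["color"][110:230,210:350],None,fx=5,fy=5))
E
```

```text
time: 3.85
ee_pos: [0.5475, -0.0095, 0.09]
tcp_rot: [-179.8, -0.0, 86.6]
wrist_force: [-2.1, 0.1, 6.8]
opening: 0.0519
time: 4.15
ee_pos: [0.5475, -0.0095, 0.0893]
tcp_rot: [-179.9, -0.0, 86.6]
wrist_force: [-3.8, -0.5, 9.1]
opening: 0.052
```

View pics/w4.png

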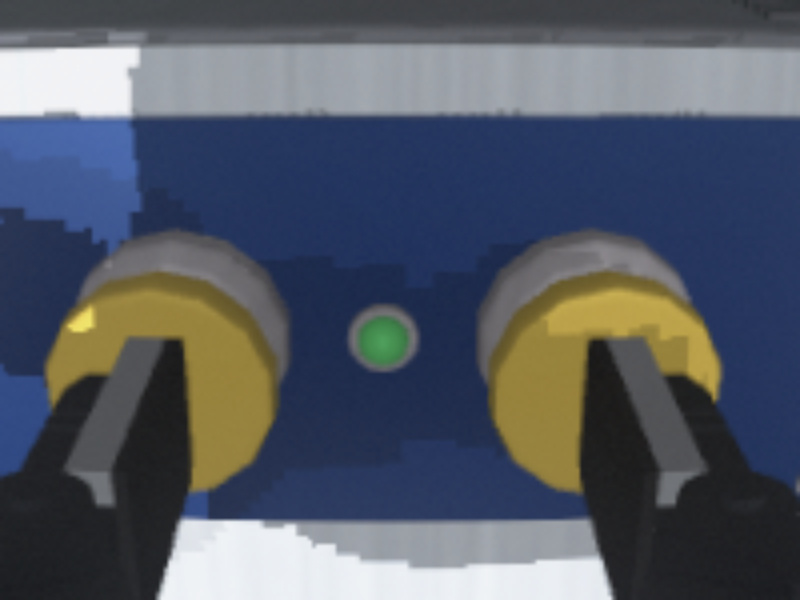

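View pics/s4.png

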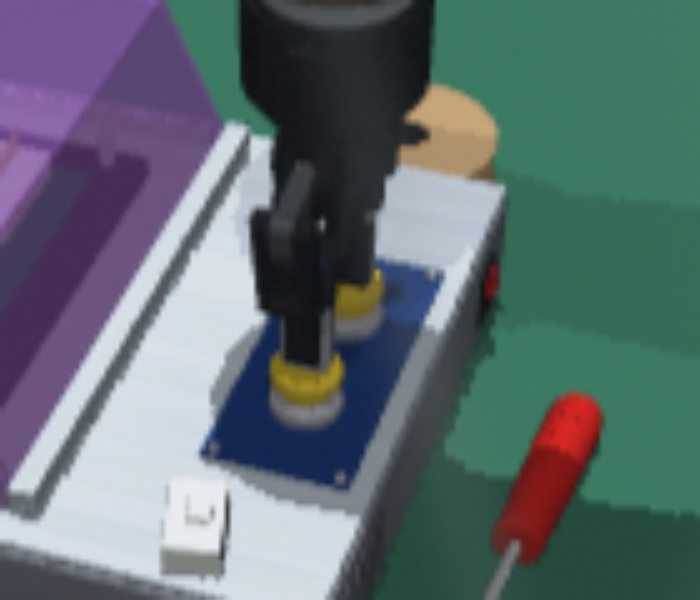

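The tips are in contact and the buttons partly down: about 2 mm of travel, and the side view still shows a gap between head and collar. I'll press on.

```bash
python3 -m handwheel '[[0.39,0,0,-0.002,0],[0.39,0,0,-0.004,0],[0.39,0,0,-0.004,0]]'; python3 -m handwheel '[[0.39,0,0,-0.0015,0],[0.39,0,0,-0.003,0],[0.39,0,0,-0.003,0]]'
```

```text
time: 4.55
ee_pos: [0.5476, -0.0095, 0.0861]
tcp_rot: [-179.9, -0.0, 86.6]
wrist_force: [-3.2, -0.0, 7.1]
opening: 0.0521
time: 4.85
ee_pos: [0.5476, -0.0095, 0.0846]
tcp_rot: [180.0, -0.0, 86.6]
wrist_force: [-6.2, 0.1, 11.5]
opening: 0.0523
```

```bash
python3 -m handwheel '[[0.39,0,0,-0.0015,0],[0.39,0,0,-0.003,0],[0.39,0,0,-0.003,0]]';  python3 - <<'E'
from h import *
w=viewer.camera("wrist");s=viewer.camera("side");print(get_obs()['wrist_force'],get_obs()['torque'],get_obs()['ee_pos'])
cv2.imwrite("pics/w5.png",w["color"])
cv2.imwrite("pics/s5.png",cv2.resize(s["color"][80:230,150:350],None,fx=4,fy=4))
E
```

```text
time: 5.15
ee_pos: [0.5477, -0.0095, 0.0845]
tcp_rot: [179.9, -0.0, 86.6]
wrist_force: [-9.9, -0.1, 22.6]
opening: 0.0519
[-9.97759391  0.32406933 21.15051113] [-0.07312061  2.05392808  0.01267676] [ 0.54768489 -0.00946164  0.08450294]
```

View pics/w5.png

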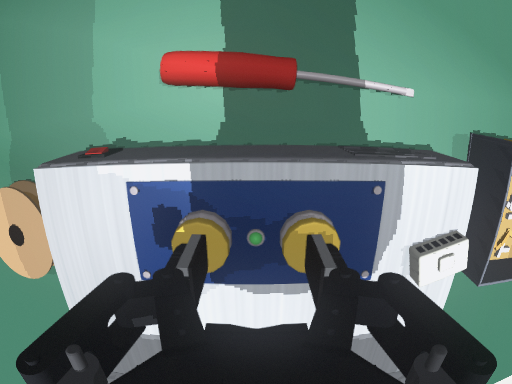

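View pics/s5.png

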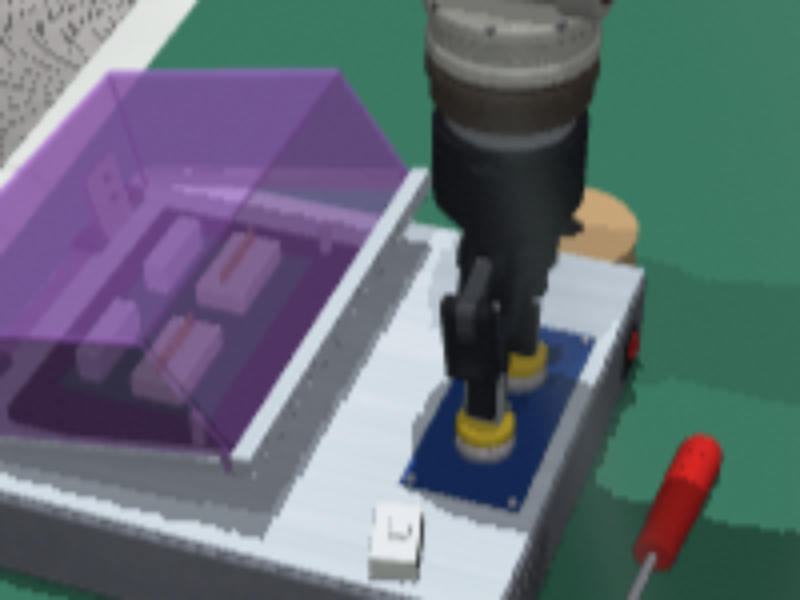

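The hood is rising in the side view. The buttons have bottomed out: z stalls at 84.5 mm with about 21 N in total. I'll hold a small downward bias so neither button lets up.

```bash
for i in 1; do python3 -m handwheel '[[0.39,-0.0005,0,-0.003,0],[0.39,-0.0005,0,-0.003,0],[0.39,-0.0005,0,-0.003,0],[0.39,-0.0005,0,-0.003,0],[0.39,-0.0005,0,-0.003,0]]'; done; python3 -m handwheel '[[0.39,0,0,-0.003,0],[0.39,0,0,-0.003,0],[0.39,0,0,-0.003,0],[0.39,0,0,-0.003,0],[0.39,0,0,-0.003,0]]'; python3 -m handwheel '[[0.39,0,0,-0.003,0],[0.39,0,0,-0.003,0],[0.39,0,0,-0.003,0],[0.39,0,0,-0.003,0],[0.39,0,0,-0.003,0]]'
```

```text
time: 5.75
ee_pos: [0.5476, -0.0095, 0.0844]
tcp_rot: [179.7, -0.0, 86.6]
wrist_force: [-7.9, -0.1, 20.9]
opening: 0.0518
time: 6.25
ee_pos: [0.5477, -0.0095, 0.0845]
tcp_rot: [179.6, -0.0, 86.6]
wrist_force: [-10.4, 0.1, 22.9]
opening: 0.0523
time: 6.75
ee_pos: [0.5477, -0.0095, 0.0845]
tcp_rot: [179.5, -0.0, 86.6]
wrist_force: [-10.7, 1.0, 23.0]
opening: 0.0521
```

```bash
python3 -m handwheel '[[0.39,-0.001,0,-0.0025,0],[0.39,-0.001,0,-0.0025,0],[0.39,-0.001,0,-0.0025,0],[0.39,-0.001,0,-0.0025,0],[0.39,-0.001,0,-0.0025,0]]'; python3 -m handwheel '[[0.39,-0.001,0,-0.0025,0],[0.39,-0.001,0,-0.0025,0],[0.39,-0.001,0,-0.0025,0],[0.39,-0.001,0,-0.0025,0],[0.39,-0.001,0,-0.0025,0]]'; python3 - <<'E'
from h import *
w=viewer.camera("wrist");s=viewer.camera("side")
cv2.imwrite("pics/w6.png",w["color"])
cv2.imwrite("pics/s6.png",s["color"])
E
```

```text
time: 7.25
ee_pos: [0.5476, -0.0095, 0.0845]
tcp_rot: [179.2, -0.1, 86.6]
wrist_force: [-3.2, 0.3, 15.7]
opening: 0.0523
time: 7.75
ee_pos: [0.5476, -0.0095, 0.0845]
tcp_rot: [179.0, -0.1, 86.6]
wrist_force: [-3.3, 0.6, 16.1]
opening: 0.0523
```

View pics/s6.png

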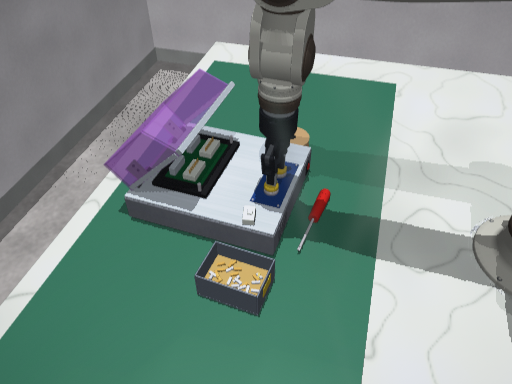

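View pics/w6.png

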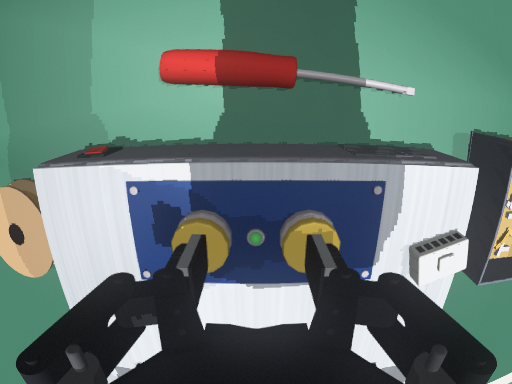

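The hood is mostly up in the side view, with its front edge running from about (233,85) to (133,180). I'll keep holding and compare it with where the edge must appear when fully open.

```bash
python3 -m handwheel '[[0.39,-0.001,0,-0.0025,0],[0.39,-0.001,0,-0.0025,0],[0.39,-0.001,0,-0.0025,0],[0.39,-0.001,0,-0.0025,0],[0.39,-0.001,0,-0.0025,0]]'; python3 -m handwheel '[[0.39,-0.001,0,-0.0025,0],[0.39,-0.001,0,-0.0025,0],[0.39,-0.001,0,-0.0025,0],[0.39,-0.001,0,-0.0025,0],[0.39,-0.001,0,-0.0025,0]]'; cat > hood.py <<'E'
from h import *
import sys
y=np.radians(-3.37);ux=np.array([np.cos(y),np.sin(y),0]);uy=np.array([-np.sin(y),np.cos(y),0])
def E(a,l): return np.array([.5473,-.0075,.07])+ux*(.285-.195*np.cos(a))+uy*l+np.array([0,0,.195*np.sin(a)])
s=viewer.camera("side");t=viewer.camera("top")
for n,c in(("s",s),("t",t)):
    im=cv2.resize(c["color"],None,fx=1.5,fy=1.5)
    for a,col in((1.0,(0,255,0)),(.9,(0,0,255))):
        for l in(-.13,.13): p=proj(c,E(a,l))*1.5; cv2.circle(im,tuple(int(v) for v in p),3,col,1)
    cv2.imwrite(f"pics/{n}{sys.argv[1]}.png",im)
E
python3 hood.py 7
```

```text
time: 8.35
ee_pos: [0.5476, -0.0095, 0.0846]
tcp_rot: [178.8, -0.1, 86.6]
wrist_force: [-2.6, 0.3, 15.7]
opening: 0.052
time: 8.85
ee_pos: [0.5477, -0.0095, 0.0846]
tcp_rot: [178.6, -0.1, 86.6]
wrist_force: [-3.6, 0.2, 15.0]
opening: 0.0519
```

View pics/s7.png

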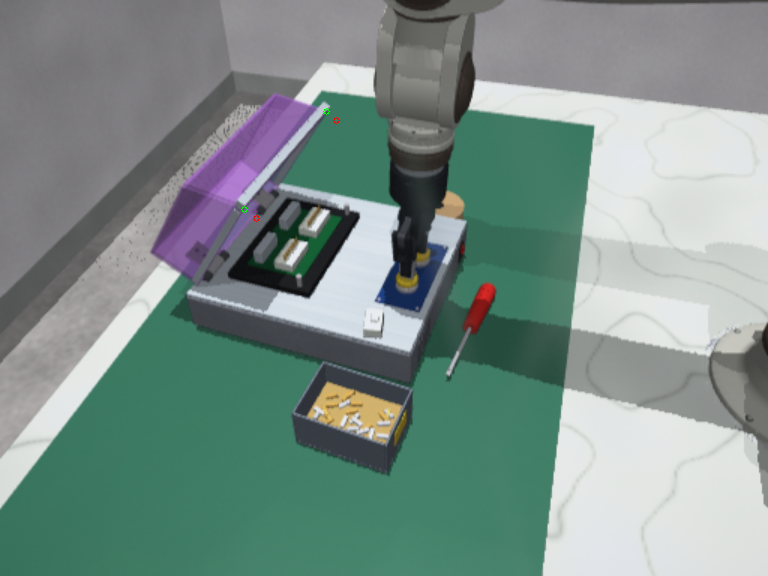

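View pics/t7.png

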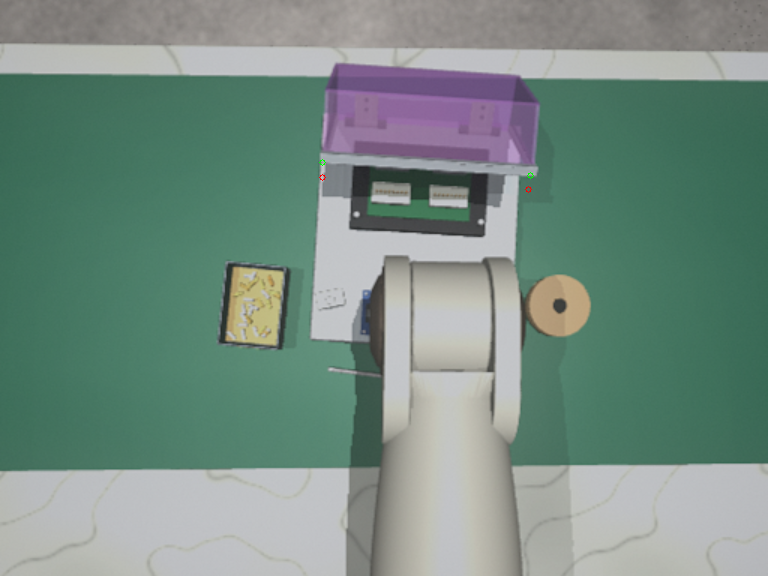

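The front edge sits on the green markers (1.0 rad). I'll hold for another 1.5 s to confirm it has stopped moving.

```bash
python3 -m handwheel '[[0.39,-0.001,0,-0.0025,0],[0.39,-0.001,0,-0.0025,0],[0.39,-0.001,0,-0.0025,0],[0.39,-0.001,0,-0.0025,0],[0.39,-0.001,0,-0.0025,0]]'; python3 -m handwheel '[[0.39,-0.001,0,-0.0025,0],[0.39,-0.001,0,-0.0025,0],[0.39,-0.001,0,-0.0025,0],[0.39,-0.001,0,-0.0025,0],[0.39,-0.001,0,-0.0025,0]]';python3 -m handwheel '[[0.39,-0.001,0,-0.0025,0],[0.39,-0.001,0,-0.0025,0],[0.39,-0.001,0,-0.0025,0],[0.39,-0.001,0,-0.0025,0],[0.39,-0.001,0,-0.0025,0]]'; 
python3 hood.py 8; python3 - <<'E'
import cv2,numpy as np
for n in "st":
    a,b=cv2.imread(f"pics/{n}7.png"),cv2.imread(f"pics/{n}8.png")
    d=cv2.absdiff(a,b).max(2)
    h=d[90:290,140:350] if n=='s' else d[60:180,310:550]
    print(n,h.max(),(h>25).sum())
E
```

```text
time: 9.45
ee_pos: [0.5477, -0.0095, 0.0846]
tcp_rot: [178.4, -0.1, 86.6]
wrist_force: [-3.1, 0.4, 15.6]
opening: 0.0516
time: 9.95
ee_pos: [0.5477, -0.0095, 0.0846]
tcp_rot: [178.2, -0.1, 86.6]
wrist_force: [-3.4, 1.0, 15.8]
opening: 0.052
time: 10.45
ee_pos: [0.5477, -0.0095, 0.0846]
tcp_rot: [178.0, -0.1, 86.6]
wrist_force: [-3.8, 0.8, 15.4]
opening: 0.0518
s 7 0
t 5 0
```

The hood has been still in both views for 1.5 s, so it's fully open. I'll draw straight up, then back toward the robot.

```bash
python3 -m handwheel '[[0.39,0,0,0.005,0],[0.39,0,0,0.015,0],[0.39,0,0,0.035,0],[0.39,-0.005,0,0.06,0],[0.39,-0.015,0,0.085,0]]';python3 -m handwheel '[[0.39,-0.02,0,0.02,0],[0.39,-0.05,0,0.03,0],[0.39,-0.08,0,0.03,0],[0.39,-0.10,0,0.03,0],[0.39,-0.10,0,0.03,0]]'; python3 -m handwheel '[[0.39,0,0,0,0],[0.39,0,0,0,0],[0.39,0,0,0,0]]'
python3 hood.py 9; python3 -c "
from h import *
c=viewer.camera('wrist');cv2.imwrite('pics/w9.png',c['color']);o=get_obs();print(o['wrist_force'],abs(o['qd']).max())"
```

```text
time: 11.05
ee_pos: [0.5326, -0.0095, 0.1704]
tcp_rot: [178.0, -0.1, 86.6]
wrist_force: [-0.4, -0.1, 0.1]
opening: 0.052
time: 11.55
ee_pos: [0.431, -0.0094, 0.2014]
tcp_rot: [177.9, -0.1, 86.6]
wrist_force: [1.8, 0.0, 0.8]
opening: 0.0522
time: 11.85
ee_pos: [0.4315, -0.0095, 0.2012]
tcp_rot: [178.0, -0.1, 86.6]
wrist_force: [-0.2, -0.1, -0.5]
opening: 0.0519
[0.40489275 0.58518564 0.0732705 ] 0.17358583748299494
```

View pics/s9.png

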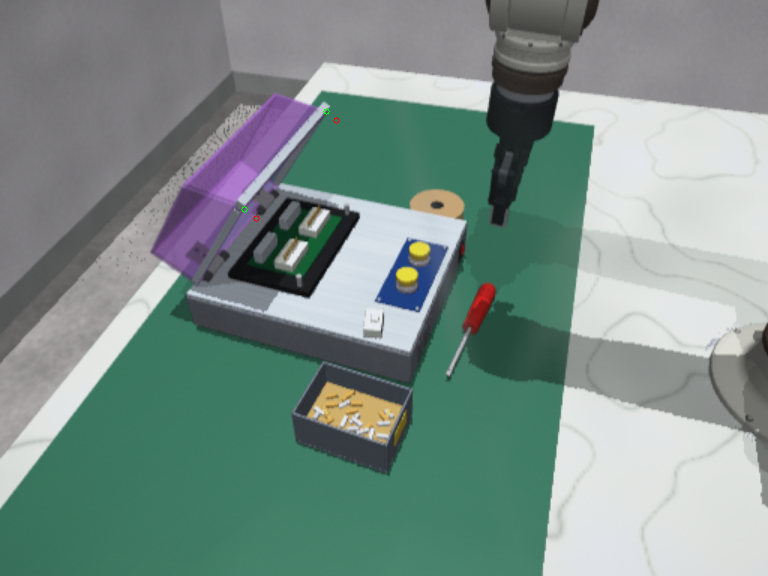

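View pics/w9.png

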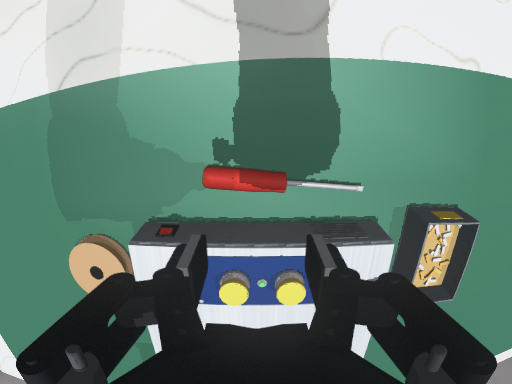

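View pics/t9.png

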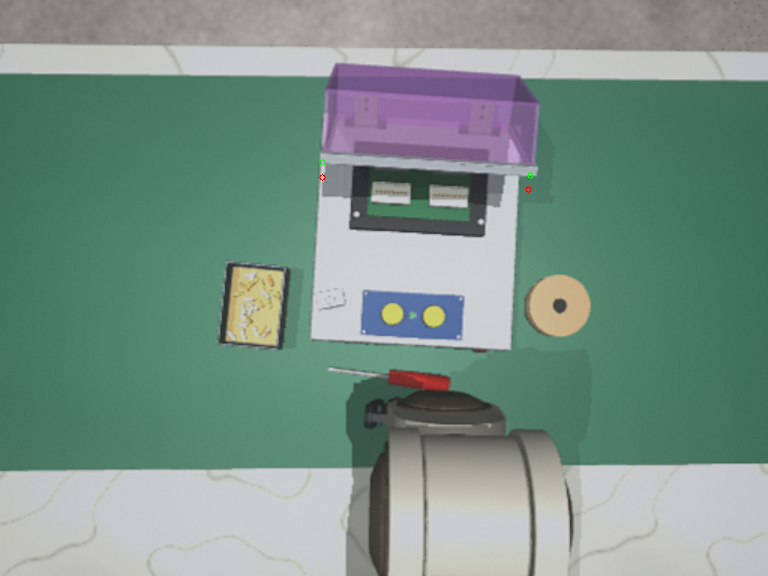

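The hood stands open on the 1.0 rad markers and both buttons are back up. The connector, bin, reel and screwdriver are where they were in the first pictures, and the arm is clear and at rest.

```bash
python3 -c "
from workcell import job_done
print(job_done())"
```

```text
the job is handed in; nothing more can be done
None
```

The hood is fully open and the job is handed in, at about 12 s of the 38 s allowed. I pressed both buttons together, one fingertip on each. They stayed bottomed at about 15–23 N in total until the hood was up, and for at least another 1.5 s after it stopped moving. Then I drew straight up and back toward the robot.

**Last checks:**
- **Hood:** its front edge matches the predicted 1.0 rad position in the side and top views. It did not move over the last 1.5 s of holding, and it still matches after release.
- **Buttons:** both are back up.
- **Loose things:** by eye, the connector, bin, reel and screwdriver are where they were in the first pictures; I did not measure this.
- **Arm:** the wrist force is about zero and the arm is at rest, clear of everything.

**Off nominal:**
- The tool tilted about 2° while holding.
- There was a sideways force of up to about 11 N (toward the robot) on the fingertips, which I reduced to about 3 N by easing the tool back. The fingertips stayed on the buttons.

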